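# Show the solder side of a module to the inspection camera

### The job

Swing the blue hold-down arm of the soldering fixture well aside, clear of the red module, then lift the red module out and show its flat underside (the solder side) to the purple upward-looking inspection camera: centred in front of the lens, square to it, 100 mm from the lens glass, with the module's long side running crosswise, parallel to the axis the camera tilts about. Finish holding it there, still, in the gripper: do not put it down or let go. Leave the camera untouched and do not push the other things on the bench about.

Things in the scene. Friction and masses are not known exactly. Their poses are not given: they have to be found in the camera images.
- board: Red power module: flat board 60 (its x) x 100 (its y, long side) x 3 mm, about 0.14 kg, component side up in the fixture. Origin: centre of its flat underside; z out of the component side. Beside its heat sink in x only 2 mm-high chips on the board; at both y ends (32 mm and more from the middle) parts 14 mm high. Lies loose between guides that reach 2 mm above its underside: lift straight up
- sink (a point): Top centre of the aluminium finned heat sink in the middle of the red module, 33 mm above the module's underside, axes as the module's. The heat sink is 24 (x) x 40 (y) x 30 mm high: grip it across x from above, the fingertips staying about 5 mm above the board
- fixture: Soldering fixture: dark steel base 110 (x) x 160 (y) x 10 mm with aluminium rests, fixed to the bench. Origin on the bench under the middle of the seated red module, whose underside sits 22 mm up and whose axes are parallel to the fixture's. The hold-down arm's pivot post stands at x = 0, y = +78 mm, 18 mm across
- holddown (a joint): Angle of the blue hold-down arm about its upright pivot, rad: 0 = straight across the module (towards the fixture's -y), growing as its free end swings towards the fixture's -x, to the stop at 1.75 (100 degrees). Starts at 0 to 0.3, 5 mm above the heat sink. Moves level and stiffly (0.06 N m), stays where it is left
- knob (a point): Top centre of the upright black knob, 16 mm across, 36 mm high, on the free end of the hold-down arm, 98 mm from the pivot axis, 102 mm above the bench; the arm's own top face is 36 mm below this point. Pinch it or push it from above
- lens (a point): Centre of the front glass of the inspection camera, about 120 mm above the bench, in a white ring light 68 mm across. z is the optical axis, pointing out of the lens, upward and leaning 0.3 to 0.6 rad towards the stand's front; y is level, along the axis the camera tilts about in its yoke; x is square to both
- camera: Inspection camera in its yoke: purple 50 mm housing, black barrel, ring light. Origin on the tilt axis, 75 mm above the bench and 50 mm behind the lens glass along the optical axis; axes as point lens. Not to be touched
- camera_stand: Grey base of the inspection camera, 130 (x) x 110 (y) x 16 mm, fixed to the bench, with two yoke plates up to 91 mm high; origin under its middle on the bench; its front, to which the lens leans, faces its -x. Not to be touched
- green_board: Green power module: flat board 60 (its x) x 100 (its y, long side) x 3 mm, otherwise like the red one, lying on the bench; origin at the centre of its underside. A bystander
- tip_cleaner: Brass soldering-tip cleaner, 72 mm across, 62 mm high, origin under its middle. A bystander
- spool: Steel-grey solder spool standing on end, 64 mm across, 46 mm high, origin under its middle. A bystander
- flux: White flux bottle with red cap, 38 mm across, 85 mm high, origin under its middle. A bystander
- driver: Screwdriver with orange handle, 170 mm long, lying on the bench, handle to its -x. A bystander

How it is judged (in metres and radians):
On the way, in this order (a step that is already met when the one before it is completed fails the run):
1. the hold-down arm is swung aside (at least 1.2 rad) while the red module still lies in the fixture (value of joint holddown above 1.2 rad and distance of board from where it was at the start of the episode below 0.015 m), for 0.2 s.
2. the red module is lifted clear of the fixture in the fingers (height (world z) of board above 0.07 m and contact force between board and the fingers above 1 N and contact force between board and fixture below 0.1 N), for 0.2 s.
At the end, for the whole second after the job is handed in: Red module held still in the fingers, touching nothing else; underside centre within 15 mm of the optical axis each way and 85 to 115 mm from the glass; square to it within 0.15 rad; long side along the tilt axis within 0.2 rad (either way round); arm still at least 1.2 rad open (x of board in the frame of lens between -0.015 and 0.015 m and y of board in the frame of lens between -0.015 and 0.015 m and z of board in the frame of lens between 0.085 and 0.115 m and angle between the z axis of board and the z axis of lens, either way round below 0.15 rad and angle between board's own z axis and vertical below 1.2 rad and angle between the y axis of board and the y axis of lens, either way round below 0.2 rad and linear speed of board below 0.02 m/s and angular speed of board below 0.2 rad/s and contact force between board and the fingers above 1 N and contact force between board and camera below 0.1 N and contact force between board and fixture below 0.1 N and value of joint holddown above 1.2 rad); the arm keeps its last pose, push and grip.
It fails at once if the inspection camera is touched (contact force between any of camera_stand, camera and anything else above 1 N).
It fails at once if a bystander (green module, tip cleaner, spool, flux bottle, screwdriver) is shoved more than 25 mm (distance of any of green_board, tip_cleaner, spool, flux, driver from where it was at the start of the episode above 0.025 m).
It fails at once if the tip cleaner, spool or flux bottle is knocked over (angle between any of tip_cleaner, spool, flux's own z axis and vertical above 0.6 rad).
It also fails if it takes over 51 s, if anything falls off the work surface, if the arm or the gripper's body presses on something with over 40 N, if the wrist force passes 120 N, or if a joint passes its speed limit or range.

### The arm

A 6-joint arm with a two-finger parallel gripper is mounted at the origin on the work surface. World frame = base frame: x ahead of the robot, y to its left, z up, the work surface at z = 0. Lengths are in mm, angles in degrees, forces in N, time in s.
With the tool pointing down it reaches from about 300 to 850 mm from the base axis. Payload 4.2 kg.
Tool frame: the origin (TCP) lies between the finger pads; the fingertips stand 14 mm ahead of it and the grasp point (between the pads) lies 5 mm behind it; z points along the fingers, y is the line along which they close (so a half turn about z gives the same grasp; the last joint's range is limited). The gripper opens to 91 mm and grips with 3 to 60 N. Pads are 32 mm wide; open, the fingers measure 118 mm over their backs; the gripper's body (76 mm by 178 mm) begins 60 mm behind the grasp point.
Start: joints at [73.052, 18.312, 89.639, -0, 72.044, -1.146], TCP at [156.584, 553.287, 197.676] pointing down, gripper open.
Joint ranges: [-177.97, 177.97], [-48.28, 115.42], [12.27, 149.76], [-77.06, 257.06], [2.81, 150.46], [-146.56, 146.56]. Speed limits (degrees/s): [147.25, 147.25, 180, 180, 180, 180].

### API

Orientations are given as [roll, pitch, yaw] about the fixed x, y, z axes, in that order (R = Rz(yaw) Ry(pitch) Rx(roll)).
In Python, from workcell import * gives the robot as it stands. The module is installed in compiled form; this text tells all that it offers.
- The arm moves only by the tool send_rows, never from a script. Its argument "deltas" is a list of rows, each a list of 2 entries, a list of its own where there are three numbers: the shift along the tool's x, y, z normalised to -1 to 1, where 1 is 0.5 m, then the turn, a rotation vector about the tool's x, y, z normalised to -1 to 1, where 1 is 0.5 rad. A call has 1 to 10 rows; each row shifts and turns the commanded pose from where the row before left it, along the tool's axes as they then stand; what a row does not reach is not made up. A row lasts 1/10 s, in which the tool goes at most 50 mm and 8.59 degrees, less where a joint would pass 70% of its speed; a pose out of reach is approached as far as the arm can. A call with a number of a shift or a turn outside -1 to 1 is refused whole. A call with a gripper value outside its range is refused whole. "grip" is the closure, from 0 (fully open) to 1 (shut), set as the call begins (left out, the last holds). The fingers move at their own pace and stop on an object; "grip_force" is the grip in N (left out, the last holds). Time passes only in rows, so rows that do not move let the fingers close. It gives the time, the measured TCP pose, the force, the opening and the grip force at its end, in the units of the state.
- state(): the state, without advancing time (a new reading comes with each control period).
- grab_frame(name): name is "scene" or "top"; returns the picture (480x640x3 uint8, red, green, blue); there is no depth.
- calibration(name): a dict with "mtx" (3x3 intrinsics, pixels), "R" (3x3) and "t" (3): a world point X has camera coordinates R X + t. Camera axes: x right, y down, z forward; pixel columns grow to the right and rows downward; lengths in mm; the calibration is good to about 2 mm. A picture is of the moment at which its call begins. calibration takes no time and is no camera call.
- job_done(): hands the job in; it is judged then, once.
Trained networks look in the newest picture that a camera, given by its name, has taken for a name from the list of things; names that differ only in an ending like _2 or _b are one class to them, and where a whole thing is asked for, a point or a joint stands for the part that bears it (a point fixed in the world has none). Each returns a list of dicts, best first, with "p" (0 to 1); they miss things now and then, are a little off and sometimes report something else, mostly with a low value. They report only what shows in the picture. A call takes as long as a camera call.
- trace(camera, label): "pixels" (480x640 bool, what is visible of it) and "bbox" ([left, top, width, height] in pixels, round what is visible of it).
The state is a dict: "time_s": time; "qpos": joint angles; "qvel": joint speeds; "effort": joint torques, N m; "ee_pos": TCP position; "ee_rot": TCP orientation; "force": force on the tool from outside, world axes, zero at the start; "torque": the same for the moment, N m; "gripper_width": finger opening in mm; "gripper_force": force on a finger pad.
Only numpy, scipy, OpenCV 4.12 (cv2) and the standard library are available. Lean on these libraries where they do the work, as an engineer would, in place of code of your own. Each camera call takes 0.05 s, during which the arm holds its last target. There are 200 camera calls.

## Working session

There is one attempt and no reset: what is moved stays moved. The work goes in short steps, Python scripts to look and compute and a tool call to move; the robot and the scene stay as the last step left them, time stands still between calls to the robot, and variables do not carry over. Pictures are saved under pics/ and viewed, at most 10 in all, crops included, and the job is handed in when it is done.

Besides the shell and the picture viewer there is one more tool, called after ">>>" as a command line: name --argument value ..., lists and objects as JSON in quotes. send_rows: Moves the arm, as the interface text tells. Scaled input: -1 to 1 covers 0.5 m each way for a shift and 0.5 rad each way for a turn. Its arguments: {"type":"object","properties":{"deltas":{"type":"array","items":{"type":"array"}},"grip":{"type":"number"},"grip_force":{"type":"number"}},"required":["deltas"]}

```bash
mkdir -p pics; python3 - <<'E'
from workcell import *
import cv2
for n in("scene","top"):
    im=grab_frame(n); cv2.imwrite(f"pics/{n}0.png",im[:,:,::-1])
    c=calibration(n); print(n,c["mtx"].round(1).tolist(),c["R"].round(4).tolist(),c["t"].round(1).tolist())
    for l in("board","fixture","holddown","lens","camera","camera_stand","green_board","tip_cleaner","spool","flux","driver"):
        r=trace(n,l)
        print(l,[(round(d["p"],2),d["bbox"],int(d["pixels"].sum())) for d in r[:2]])
print(state())
E
```

```text
scene [[608.1, 0.0, 312.2], [0.0, 608.1, 245.3], [0.0, 0.0, 1.0]] [[0.7502, 0.6612, 0.0014], [0.3612, -0.4081, -0.8385], [-0.5538, 0.6296, -0.545]] [-461.4, -156.4, 1850.0]
board [(0.69, [244.0, 277.7, 41.3, 34.2], 784)]
fixture [(0.87, [230.8, 263.7, 78.6, 64.9], 1867)]
holddown [(0.7, [247.8, 262.0, 43.5, 24.8], 439), (0.39, [363.2, 173.8, 25.6, 19.6], 259)]
lens [(0.64, [345.9, 182.0, 29.1, 39.1], 592)]
camera [(0.58, [426.7, 196.4, 9.0, 22.5], 147), (0.56, [243.7, 278.1, 43.2, 35.8], 810)]
camera_stand [(0.75, [328.6, 185.3, 60.3, 57.9], 1929)]
green_board [(0.66, [362.7, 174.7, 23.7, 20.8], 257)]
tip_cleaner [(0.59, [116.5, 320.1, 38.2, 41.7], 1228)]
spool [(0.88, [374.3, 267.6, 25.8, 29.7], 686), (0.49, [360.2, 174.6, 29.8, 20.8], 271)]
flux [(0.88, [255.3, 213.4, 13.9, 31.2], 329), (0.59, [344.6, 185.4, 29.5, 37.3], 619)]
driver [(0.66, [428.8, 195.6, 6.4, 23.5], 159), (0.64, [226.2, 259.9, 80.2, 68.2], 1899)]
top [[524.6, 0.0, 320.3], [0.0, 524.6, 242.6], [0.0, 0.0, 1.0]] [[-0.0294, -0.9996, -0.003], [-0.9969, 0.0296, -0.0736], [0.0736, 0.0008, -0.9973]] [10.5, 615.2, 1510.2]
[... 605 characters left out ...]
, 217.2, 27.2, 19.1], 231)]
{'time_s': 1.2, 'qpos': array([ 7.30520793e+01,  1.83115368e+01,  8.96403817e+01, -5.33514932e-04,
        7.20431796e+01, -1.14555711e+00]), 'qvel': array([-0.02117008, -0.05672211, -0.03706063, -0.01679022, -0.03977583,
        0.02146393]), 'effort': array([-1.28070253e-03, -4.12356198e+01, -2.32233810e+01,  7.25062424e-02,
        3.75944108e-02, -9.66882681e-06]), 'ee_pos': array([156.58579249, 553.27915486, 197.67019087]), 'ee_rot': array([1.79995109e+02, 6.05440139e-04, 1.64197801e+02]), 'force': array([-0.58812354,  0.02280365, -0.7958126 ]), 'torque': array([ 0.00769061,  0.00876751, -0.01544427]), 'gripper_force': 0.0, 'gripper_width': 91.29979188481734}
```

```bash
python3 - <<'E'
import cv2
t=cv2.imread("pics/top0.png"); s=cv2.imread("pics/scene0.png")
cv2.imwrite("pics/t1.png",cv2.resize(t[205:285,205:405],None,fx=4,fy=4,interpolation=cv2.INTER_CUBIC))
cv2.imwrite("pics/s1.png",cv2.resize(s[165:345,220:440],None,fx=3.3,fy=3.3,interpolation=cv2.INTER_CUBIC))
E
```

```text
(no output)
```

View pics/top0.png

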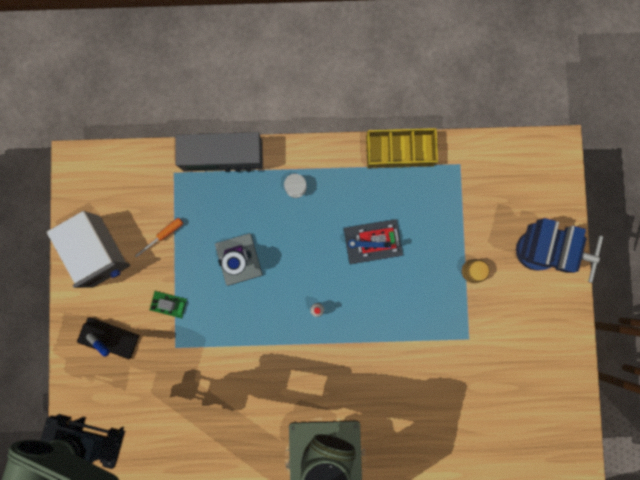

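View pics/t1.png

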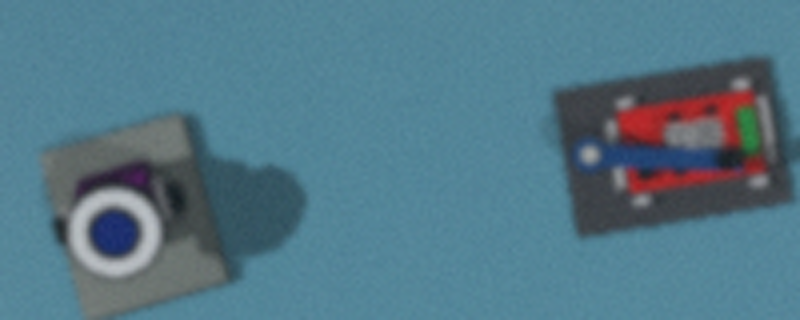

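View pics/s1.png

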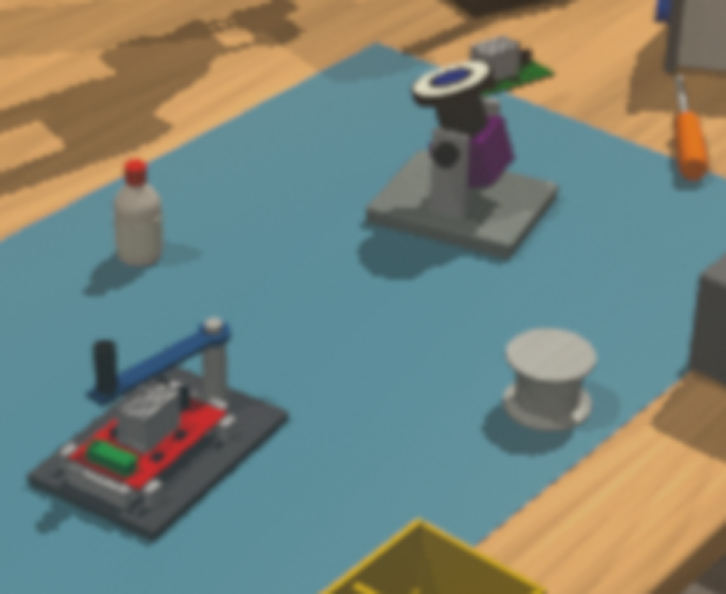

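```bash
cat > h.py <<'E'
from workcell import *
import numpy as np, cv2
from scipy.optimize import least_squares
C={n:calibration(n) for n in("scene","top")}
def proj(n,X):
    c=C[n]; p=(np.atleast_2d(X)@c["R"].T+c["t"])@c["mtx"].T; return p[:,:2]/p[:,2:]
def Rz(a): return cv2.Rodrigues(np.array([0,0,a],float))[0]
def place(x,y,a,P): return np.atleast_2d(P)@Rz(a).T+[x,y,0]
def fitplane(P,top,x0):
    return least_squares(lambda q:(proj("top",place(*q,P))-top).ravel(),x0,x_scale=[10,10,.1])
E
cat > m.py <<'E'
from h import *
tz=lambda L:np.array(L)/4+205-.375
sz=lambda L:np.array(L)/3.3+[220,165]-.35
def quad(sx,sy,z): return np.array([[sx,sy,z],[sx,-sy,z],[-sx,-sy,z],[-sx,sy,z]])
# image up=+x, left=+y : order TL,TR,BR,BL
f=fitplane(quad(55,80,10),tz([(555,92),(770,57),(795,200),(580,237)]),[600,-60,0]); print("fix",f.x.round(3),f.fun.round(1))
s=fitplane(quad(65,55,16),tz([(42,153),(185,113),(232,280),(90,318)]),[600,200,0]); print("stand",s.x.round(3),s.fun.round(1))
Z=lambda n,p:((p-[220,165]+.35)*3.3 if n=="scene" else (p-205+.375)*4).round(0).tolist()
print("fix corners scene zoom",Z("scene",proj("scene",place(*f.x,quad(55,80,10)))))
print("post top t,s",[Z(n,proj(n,place(*f.x,[[0,78,75]]))) for n in C])
print("stand scene",Z("scene",proj("scene",place(*s.x,quad(65,55,16)))))
for h in (0,.1,.2,.3): print(h,[Z(n,proj(n,place(*f.x,[[-98*np.sin(h),78-98*np.cos(h),102]]))) for n in C])
# ring
meas={}
for n,(x0,y0,x1,y1) in {"scene":(335,170,375,205),"top":(215,240,255,280)}.items():
    im=cv2.imread(f"pics/{n}0.png")[y0:y1,x0:x1]; im=cv2.resize(im,None,fx=8,fy=8,interpolation=cv2.INTER_CUBIC)
    m=(im.min(2)>140).astype(np.uint8)
    k,lab,st,_=cv2.connectedComponentsWithStats(m); i=1+np.argmax(st[1:,4])
    c=max(cv2.findContours((lab==i).astype(np.uint8),0,1)[0],key=cv2.contourArea); c=cv2.convexHull(c)
    fm=np.zeros(m.shape,np.uint8); cv2.fillPoly(fm,[c],1); M=cv2.moments(fm,True); a=M["m00"]
    meas[n]=np.array([M["m10"]/a/8+x0-.44,M["m01"]/a/8+y0-.44,M["mu20"]/a/64,M["mu11"]/a/64,M["mu02"]/a/64])
    print(n,meas[n].round(2))
    cv2.imwrite(f"pics/ring_{n}.png",np.hstack([im,cv2.cvtColor(fm*255,cv2.COLOR_GRAY2BGR)]))
th=np.linspace(0,2*np.pi,120,endpoint=False); circ=34*np.c_[np.cos(th),np.sin(th),0*th]
def frame(t,a): # z leans towards stand -x
    return Rz(a)@cv2.Rodrigues(np.array([0,-t,0.]))[0]
def pred(n,q):
    p=proj(n,circ@frame(q[3],q[4]).T+q[:3]); c=p.mean(0); d=(p-c); cov=d.T@d/len(p)/2
    return np.array([*c,cov[0,0],cov[0,1],cov[1,1]])
def res(q): return np.r_[np.concatenate([(pred(n,q)-meas[n])*[1,1,.5,.5,.5] for n in C]),(q[4]-s.x[2])/.03,(q[2]-75-50*np.cos(q[3]))/2]
r=least_squares(res,[s.x[0]-20,s.x[1],120,.45,s.x[2]],x_scale=[10,10,10,.1,.1])
print("lens",r.x.round(3),r.fun.round(2)); print("lens in stand",(Rz(s.x[2]).T@(r.x[:3]-[*s.x[:2],0])).round(1))
for t in(.3,.4,.5,.6): print(t,[pred(n,[*r.x[:3],t,r.x[4]]).round(1) for n in C])
E
python3 m.py
```

```text
fix [ 6.15726e+02 -1.64016e+02  1.36000e-01] [ 0.1 -0.3 -0.3 -0.4  0.   0.5  0.1  0.2]
stand [5.76015e+02 2.32029e+02 2.51000e-01] [-0.1 -0.4  0.2 -0.7  0.4  0.1 -0.4  1. ]
fix corners scene zoom [[280.0, 413.0], [144.0, 536.0], [15.0, 477.0], [157.0, 363.0]]
post top t,s [[[214.0, 315.0]], [[575.0, 157.0]]]
stand scene [[552.0, 187.0], [502.0, 249.0], [356.0, 210.0], [411.0, 151.0]]
0 [[[127.0, 351.0]], [[716.0, 131.0]]]
0.1 [[[116.0, 346.0]], [[718.0, 145.0]]]
0.2 [[[106.0, 340.0]], [[719.0, 160.0]]]
0.3 [[[97.0, 334.0]], [[717.0, 174.0]]]
scene [355.89 188.02  31.39  -7.15   6.37]
top [233.15 262.78  31.18   0.41  28.76]
lens [5.60501e+02 2.34250e+02 1.20231e+02 4.50000e-01 2.38000e-01] [-0.85  0.96  2.08 -3.13  1.02 -0.97 -0.22  4.32 -0.    2.13 -0.42  0.11]
lens in stand [-14.5   6.  120.2]
0.3 [array([355. , 189. ,  38.7,  -8.9,   7.1]), array([232.2, 262.6,  39.6,   0.6,  36.4])]
0.4 [array([355. , 189. ,  36.7, -12. ,   7.8]), array([232.2, 262.6,  39.8,   0.5,  34.3])]
0.5 [array([355. , 189. ,  34.3, -14.7,   9.2]), array([2.322e+02, 2.626e+02, 3.990e+01, 2.000e-01, 3.160e+01])]
0.6 [array([355. , 189. ,  31.4, -17.1,  11.1]), array([232.2, 262.5,  39.9,  -0.3,  28.6])]
```

```bash
python3 - <<'E'
import cv2,numpy as np
a=cv2.imread("pics/ring_scene.png");b=cv2.imread("pics/ring_top.png")
s=cv2.imread("pics/scene0.png")[250:345,220:320]; s=cv2.resize(s,None,fx=3,fy=3,interpolation=cv2.INTER_CUBIC)
w=np.zeros((600,800,3),np.uint8); w[:a.shape[0],:a.shape[1]]=a; w[280:600,:640]=b[:320]
cv2.imwrite("pics/rings.png",w)
E
```

```text
(no output)
```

View pics/rings.png

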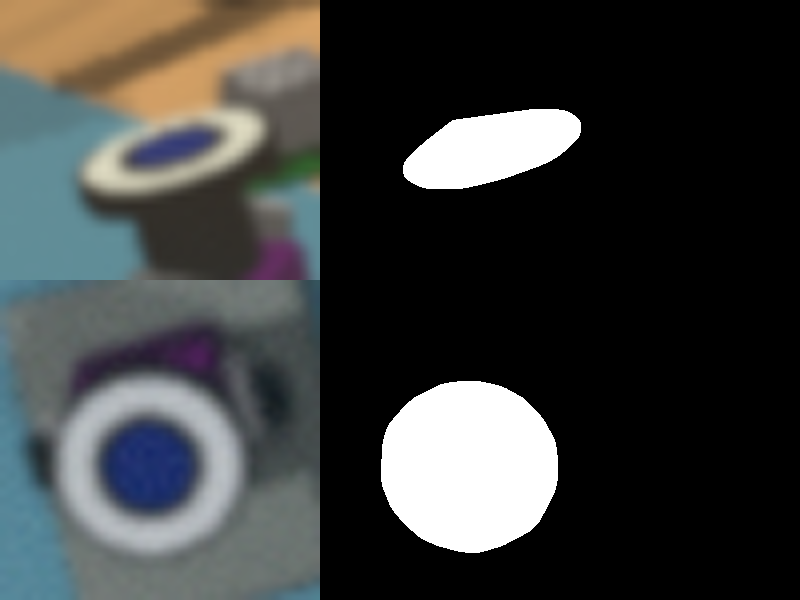

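```bash
cat > m2.py <<'E'
from h import *
tz=lambda L:np.array(L)/4+205-.375
sz=lambda L:np.array(L)/3.3+[220,165]-.35
def quad(sx,sy,z): return np.array([[sx,sy,z],[sx,-sy,z],[-sx,-sy,z],[-sx,sy,z]])
Ft=tz([(555,92),(770,57),(795,200),(580,237)]); Fs=sz([(288,412),(152,532),(28,480)])
St=tz([(42,153),(185,113),(232,280),(90,318)]); Ss=sz([(557,185),(508,248),(367,210)])
QF,QS=quad(55,80,10),quad(65,55,16)
def el(n,lo,box):
    x0,y0,x1,y1=box
    im=cv2.imread(f"pics/{n}0.png")[y0:y1,x0:x1]; im=cv2.resize(im,None,fx=8,fy=8,interpolation=cv2.INTER_CUBIC)
    m=(im.min(2)>lo).astype(np.uint8); k,lab,st,_=cv2.connectedComponentsWithStats(m); i=1+np.argmax(st[1:,4])
    c=max(cv2.findContours((lab==i).astype(np.uint8),0,1)[0],key=cv2.contourArea)
    e=cv2.fitEllipse(cv2.convexHull(c)); return e
def cov(e,box):
    (cx,cy),(a,b),g=e; R=cv2.Rodrigues(np.array([0,0,np.deg2rad(g)]))[0][:2,:2]; S=R@np.diag([a*a,b*b])@R.T/16/64
    return np.array([cx/8+box[0]-.44,cy/8+box[1]-.44,S[0,0],S[0,1],S[1,1]])
B={"scene":(335,170,375,205),"top":(215,240,255,280)}
meas={}
for n in B:
    for lo in((120,130,140) if n=="scene" else (135,150,165)):
        e=el(n,lo,B[n]); print(n,lo,cov(e,B[n]).round(2))
meas["top"]=cov(el("top",150,B["top"]),B["top"])
meas["scene"]=cov(((174,151),(68,192),75.),B["scene"]); print("hand",meas["scene"].round(2))
th=np.linspace(0,2*np.pi,120,endpoint=False); circ=34*np.c_[np.cos(th),np.sin(th),0*th]
def frame(t,a): return Rz(a)@cv2.Rodrigues(np.array([0,-t,0.]))[0]
def pred(n,q,k=1):
    p=proj(n,k*circ@frame(q[3],q[4]).T+q[:3]); c=p.mean(0); d=(p-c); v=d.T@d/len(p)/2
    return np.array([*c,v[0,0],v[0,1],v[1,1]])
if __name__=="__main__":
    # q: fix(3) stand(3) lens(3) tilt scale biasScene(2) biasTop(2)
    def res(q):
        bs,bt=q[11:13],q[13:15]; L=[*q[6:10],q[5]]; o=[]
        o+=[(proj("top",place(*q[:3],QF))+bt-Ft).ravel(),(proj("scene",place(*q[:3],QF))[:3]+bs-Fs).ravel(),
            (proj("top",place(*q[3:6],QS))+bt-St).ravel(),(proj("scene",place(*q[3:6],QS))[:3]+bs-Ss).ravel()]
        for n,b in(("scene",bs),("top",bt)): o.append((pred(n,L,q[10])+[*b,0,0,0]-meas[n])*[2,2,.5,.5,.5])
        return np.concatenate(o+[q[11:15]/1.0,[(q[8]-75-50*np.cos(q[9]))/2]])
    r=least_squares(res,[616,-164,.13,576,232,.25,560,234,120,.4,.93,0,0,0,0],x_scale=[10,10,.1]*2+[10,10,10,.1,.1,1,1,1,1])
    q=r.x; print("fix",q[:3].round(3),"stand",q[3:6].round(3),"lens",q[6:10].round(3),"k",q[10].round(3),"bias",q[11:].round(2)); print(r.fun.round(1))
    np.save("q.npy",q)
    print("lens in stand",(Rz(q[5]).T@(q[6:9]-[q[3],q[4],0])).round(1))
    # holddown angle from knob (top cam: knob at zoom 732,158; scene 104,345)
    for h in(0,.1,.2,.3):
        K=place(*q[:3],[[-98*np.sin(h),78-98*np.cos(h),102]]); print(h,((proj("top",K)+q[13:15]-205+.375)*4).round(),((proj("scene",K)+q[11:13]-[220,165]+.35)*3.3).round())
E
python3 m2.py
```

```text
scene 120 [354.73 187.46  38.82  -5.55   8.21]
scene 130 [355.73 187.78  32.35  -6.87   7.34]
scene 140 [355.92 187.96  30.82  -7.19   6.56]
top 135 [233.13 262.79  31.76   0.39  29.16]
top 150 [233.15 262.75  29.86   0.37  27.39]
top 165 [233.18 262.75  27.58   0.48  25.52]
hand [356.31 188.44  33.89  -7.87   6.62]
fix [ 6.18021e+02 -1.60887e+02  1.41000e-01] stand [5.78022e+02 2.34936e+02 2.53000e-01] lens [5.61871e+02 2.33763e+02 1.22395e+02 3.07000e-01] k 0.893 bias [ 0.91 -0.09  0.93  0.65]
[-0.1 -0.2 -0.5 -0.6 -0.1  0.2  0.1  0.2  0.2  0.   0.4  1.  -1.1 -1.
 -0.2 -0.4  0.1 -0.8  0.3  0.  -0.5  1.   0.6  0.2  0.5  0.1 -1.3 -0.1
 -0.1 -0.1 -1.6  0.3 -0.4 -0.  -0.1  0.9  0.   0.8  0.9 -0.1  0.9  0.7
 -0.1]
lens in stand [-15.9   2.9 122.4]
0 [[716. 131.]] [[136. 350.]]
0.1 [[717. 145.]] [[125. 345.]]
0.2 [[718. 159.]] [[115. 339.]]
0.3 [[717. 173.]] [[106. 333.]]
```

```bash
cat > m3.py <<'E'
from m2 import *
q=np.load("q.npy"); bs,bt=q[11:13],q[13:15]
Bt=tz([(615,112),(755,92),(768,170),(632,192)]); Pt=tz([(590,153)]); Kt=tz([(732,158)]); Ps=sz([(212,322)]); Ks=sz([(104,343)])
QB=quad(30,50,25)
def res(p):
    f=p[:3]; h,zp=p[3],p[4]; K=[[-98*np.sin(h),78-98*np.cos(h),102]]; P=[[0,78,zp]]
    return np.concatenate([(proj("top",place(*f,QB))+bt-Bt).ravel()*.7,(proj("top",place(*f,P))+bt-Pt).ravel(),(proj("scene",place(*f,P))+bs-Ps).ravel(),
      (proj("top",place(*f,K))+bt-Kt).ravel(),(proj("scene",place(*f,K))+bs-Ks).ravel(),[(f[2]-q[2])/.02,(zp-75)/8]])
r=least_squares(res,[*q[:3],.2,75],x_scale=[10,10,.1,.1,10]); print(r.x.round(3),r.fun.round(1))
print("base centre in fixture",place(0,0,-r.x[2],[[q[0]-r.x[0],q[1]-r.x[1],0]]).round(1))
f=r.x[:3]
for h in(r.x[3],.5,.8,1.1,1.4,1.6): print(round(h,3),place(*f,[[-98*np.sin(h),78-98*np.cos(h),102]]).round(1),"yaw",round(np.degrees(np.pi/2-h+f[2]),1))
E
python3 m3.py | tail -8
cat > go.py <<'E'
import sys
from h import *
from scipy.spatial.transform import Rotation as T
def delta(pos,rpy,cur=None):
    s=state(); R0=T.from_euler("xyz",s["ee_rot"],degrees=True); R1=T.from_euler("xyz",rpy,degrees=True)
    d=R0.inv().apply(np.array(pos)-s["ee_pos"]); w=(R0.inv()*R1).as_rotvec()
    n=max(np.linalg.norm(d)/48,np.linalg.norm(w)/.125)
    print("t",round(s["time_s"],2),"pos",s["ee_pos"].round(1),"rot",s["ee_rot"].round(1),"q",s["qpos"].round(0),"F",s["force"].round(1),"w",round(s["gripper_width"],1))
    print("shift/0.5m",(d/500).round(4),"turn/.5rad",(w/.5).round(4),"rows>=",round(n,1))
if __name__=="__main__":
    a=list(map(float,sys.argv[1:])); delta(a[:3],a[3:])
E
```

```text
-0.4  1.  -0.2 -0. ]
base centre in fixture [[-0.2 11.   0. ]]
0.221 [[ 600.9 -192.1  102. ]] yaw 85.2
0.5 [[ 574.3 -186.1  102. ]] yaw 69.2
0.8 [[ 548.8 -171.8  102. ]] yaw 52.0
1.1 [[ 528.7 -150.5  102. ]] yaw 34.9
1.4 [[ 515.7 -124.2  102. ]] yaw 17.7
1.6 [[ 511.7 -105.1  102. ]] yaw 6.2
```

```bash
python3 go.py 601 -192 165 180 0 85; python3 m3.py | grep -A3 '^\[' | head -5
```

```text
t 1.2 pos [156.6 553.3 197.7] rot [180.    0.  164.2] q [73. 18. 90. -0. 72. -1.] F [-0.6  0.  -0.8] w 91.3
shift/0.5m [-1.2611 -1.1922  0.0653] turn/.5rad [ 2.0000e-04 -1.0000e-04  2.7645e+00] rows>= 18.1
[ 6.19771e+02 -1.71751e+02  1.38000e-01  2.21000e-01  7.49420e+01] [ 0.3  0.1 -0.6 -0.4 -0.4  0.1 -0.2  0.2 -0.1  0.3  0.5 -0.   0.3  0.2
 -0.4  1.  -0.2 -0. ]
base centre in fixture [[-0.2 11.   0. ]]
0.221 [[ 600.9 -192.1  102. ]] yaw 85.2
```

>>> send_rows --deltas '[[[-0.063,-0.06,0],[0,0,0]],[[-0.063,-0.06,0],[0,0,0]],[[-0.063,-0.06,0],[0,0,0]],[[-0.063,-0.06,0],[0,0,0]],[[-0.063,-0.06,0],[0,0,0]],[[-0.063,-0.06,0],[0,0,0]],[[-0.063,-0.06,0],[0,0,0]],[[-0.063,-0.06,0],[0,0,0]],[[-0.063,-0.06,0],[0,0,0]],[[-0.063,-0.06,0],[0,0,0]]]' --grip 0.5

```text
time_s: 2.2
ee_pos: [378.7, 177.3, 198.0]
ee_rot: [180.0, 0.0, 164.2]
force: [0.4, 0.8, 0.3]
gripper_width: 45.7
gripper_force: 0.0
```

>>> send_rows --deltas '[[[-0.063,-0.06,0],[0,0,0]],[[-0.063,-0.06,0],[0,0,0]],[[-0.063,-0.06,0],[0,0,0]],[[-0.063,-0.06,0],[0,0,0]],[[-0.063,-0.06,0],[0,0,0]],[[-0.063,-0.06,0],[0,0,0]],[[-0.063,-0.06,0],[0,0,0]],[[-0.063,-0.06,0],[0,0,0]],[[-0.063,-0.06,0],[0,0,0]],[[-0.063,-0.06,0],[0,0,0]]]'

```text
time_s: 3.2
ee_pos: [600.1, -197.3, 197.6]
ee_rot: [180.0, 0.0, 164.2]
force: [1.5, 1.1, 0.3]
gripper_width: 45.6
gripper_force: 0.0
```

>>> send_rows --deltas '[[[0,0,0],[0,0,0.276]],[[0,0,0],[0,0,0.276]],[[0,0,0],[0,0,0.276]],[[0,0,0],[0,0,0.276]],[[0,0,0],[0,0,0.276]],[[0,0,0],[0,0,0.276]],[[0,0,0],[0,0,0.276]],[[0,0,0],[0,0,0.276]],[[0,0,0],[0,0,0.276]],[[0,0,0],[0,0,0.276]]]'

```text
time_s: 4.2
ee_pos: [599.4, -195.6, 197.5]
ee_rot: [-180.0, -0.0, 84.8]
force: [0.6, 0.5, -0.8]
gripper_width: 46.2
gripper_force: 0.0
```

```bash
python3 go.py 601 -192 90 180 0 85; python3 - <<'E'
from h import *
import h
for n in C:
    im=grab_frame(n); cv2.imwrite(f"pics/{n}1.png",im[:,:,::-1])
s=state(); 
tip=s["ee_pos"]
t=cv2.imread("pics/top1.png")[190:290,330:430]; s1=cv2.imread("pics/scene1.png")[200:345,220:320]
a=cv2.resize(t,(400,400),interpolation=3);b=cv2.resize(s1,(400,580),interpolation=3)
w=np.zeros((580,800,3),np.uint8); w[:400,:400]=a; w[:,400:]=b; cv2.imwrite("pics/w1.png",w)
print("tcp in top,scene",proj("top",tip),proj("scene",tip))
E
```

```text
t 4.2 pos [ 599.4 -195.6  197.5] rot [-180.    -0.    84.8] q [-19.  23.  82.   0.  75. -14.] F [ 0.6  0.5 -0.8] w 46.2
shift/0.5m [0.0075 0.0026 0.2151] turn/.5rad [-0.0003 -0.0002 -0.0069] rows>= 2.2
tcp in top,scene [[392.90378911 241.59978275]] [[245.72853757 233.18194196]]
```

View pics/w1.png

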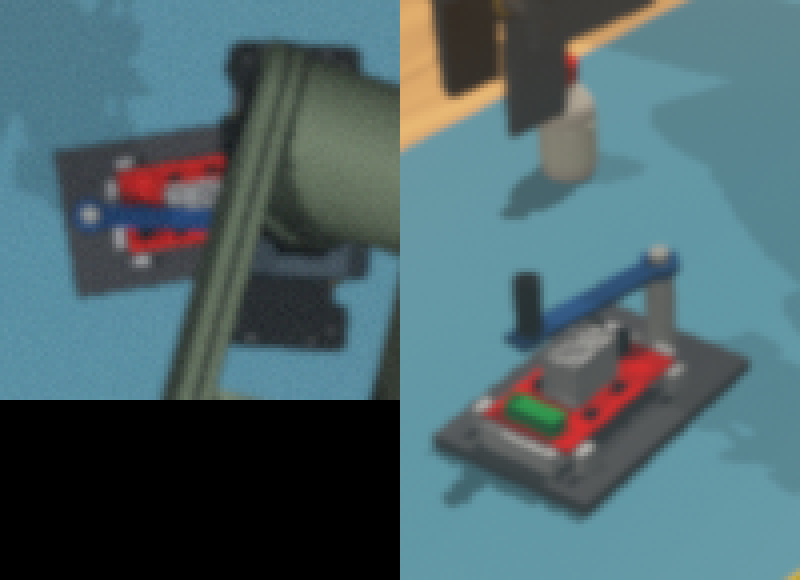

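```bash
python3 - <<'E'
from h import *
s=cv2.imread("pics/scene1.png"); 
for z in(183.5,225):
  for a in(-36,-23,23,36):
    print(z,a,[((proj("scene",[[599.4+a,-195.6+b,z]])[0]-[220,200])*4).round().tolist() for b in(-16,16)])
E
```

```text
183.5 -36 [[36.0, 143.0], [80.0, 120.0]]
183.5 -23 [[53.0, 152.0], [97.0, 128.0]]
183.5 23 [[112.0, 183.0], [156.0, 158.0]]
183.5 36 [[130.0, 192.0], [174.0, 167.0]]
225 -36 [[31.0, 77.0], [75.0, 54.0]]
225 -23 [[47.0, 85.0], [92.0, 62.0]]
225 23 [[108.0, 115.0], [153.0, 91.0]]
225 36 [[126.0, 124.0], [170.0, 100.0]]
```

```bash
python3 - <<'E'
import cv2
s=cv2.imread("pics/scene1.png")[170:270,200:300]
cv2.imwrite("pics/f1.png",cv2.resize(s,(600,600),interpolation=cv2.INTER_CUBIC))
E
```

```text
(no output)
```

View pics/f1.png

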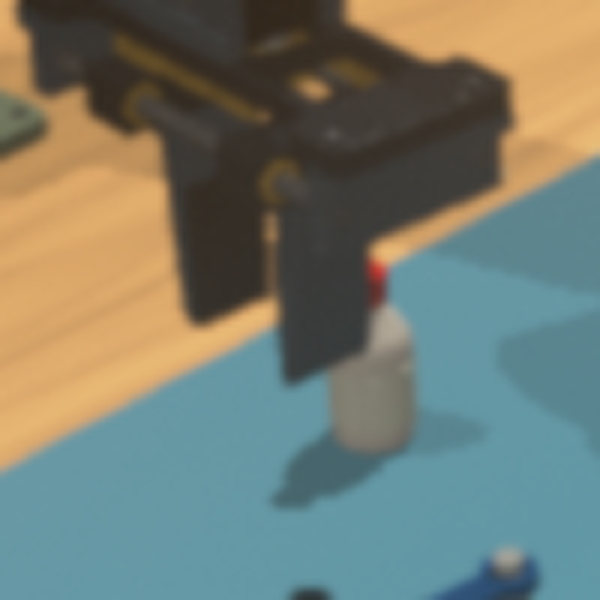

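>>> send_rows --deltas '[[[0.007,0.002,0.05],[0,0,0]],[[0,0,0.06],[0,0,0]],[[0,0,0.036],[0,0,0]],[[0,0,0],[0,0,0]]]'

```text
time_s: 4.7
ee_pos: [598.7, -191.5, 121.6]
ee_rot: [-179.6, -0.1, 85.3]
force: [0.3, 0.3, -0.0]
gripper_width: 45.6
gripper_force: 0.0
```

```bash
python3 go.py 601 -192 90 180 0 85; python3 - <<'E'
from h import *
s=grab_frame("scene")[:,:,::-1]; cv2.imwrite("pics/scene2.png",s); P=state()["ee_pos"]
cv2.imwrite("pics/f2.png",cv2.resize(s[190:330,210:310],(500,700)[:2],interpolation=cv2.INTER_CUBIC)[:600])
for a in(-23,23): print([((proj("scene",P+[a,b,-14])[0]-[210,190])*5).round().tolist() for b in(-16,16)])
E
```

```text
t 4.7 pos [ 598.7 -191.5  121.6] rot [-1.796e+02 -1.000e-01  8.530e+01] q [-19.  26.  88.   0.  66. -14.] F [ 0.3  0.3 -0. ] w 45.6
shift/0.5m [-0.0007  0.005   0.0632] turn/.5rad [-0.0123 -0.0032  0.0099] rows>= 0.7
[[135.0, 379.0], [188.0, 348.0]]
[[207.0, 419.0], [260.0, 387.0]]
```

View pics/f2.png

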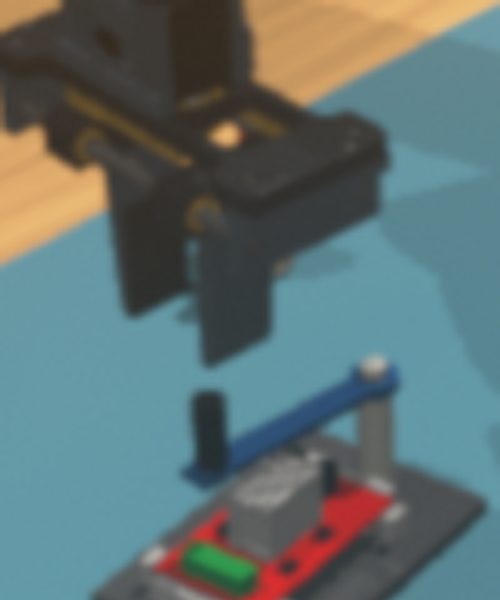

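>>> send_rows --deltas '[[[0,0.004,0.03],[0,0,0]],[[0,0,0.03],[0,0,0]],[[0,0,0],[0,0,0]]]'

```text
time_s: 5.05
ee_pos: [602.3, -192.2, 94.3]
ee_rot: [-179.9, -0.0, 85.2]
force: [0.9, -0.2, -0.8]
gripper_width: 45.7
gripper_force: 0.0
```

```bash
python3 go.py 601 -192 90 180 0 85; python3 - <<'E'
from h import *
s=grab_frame("scene")[:,:,::-1]; cv2.imwrite("pics/scene3.png",s); P=state()["ee_pos"]
t=grab_frame("top")[:,:,::-1]; cv2.imwrite("pics/top3.png",t)
w=np.hstack([cv2.resize(s[210:330,210:310],(500,600),interpolation=2),cv2.resize(t[190:310,340:400],(300,600),interpolation=2)])
cv2.imwrite("pics/f3.png",w)
for a in(-23,23): print([((proj("scene",P+[a,b,-14])[0]-[210,210])*5).round().tolist() for b in(-16,16)])
E
```

```text
t 5.05 pos [ 602.3 -192.2   94.3] rot [-179.9   -0.    85.2] q [-19.  28.  90.   0.  62. -14.] F [ 0.9 -0.2 -0.8] w 45.7
shift/0.5m [ 0.0003 -0.0026  0.0086] turn/.5rad [-0.0028 -0.0009  0.007 ] rows>= 0.1
[[143.0, 334.0], [195.0, 303.0]]
[[215.0, 375.0], [267.0, 343.0]]
```

View pics/f3.png

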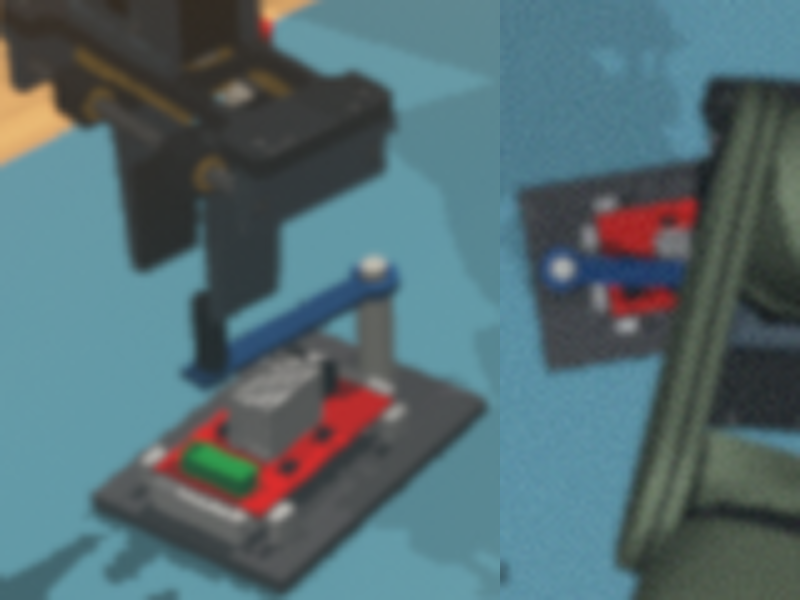

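```bash
python3 - <<'E'
from h import *
for z in(160,190,220,250): print(z,[(proj("top",[[602+np.cos(-.085)*a-np.sin(-.085)*b,-192+np.sin(-.085)*a+np.cos(-.085)*b,z]])[0]).round(1).tolist() for a,b in((89,38),(-89,38))])
E
```

```text
160 [[376.9, 207.8], [373.7, 274.4]]
190 [[378.1, 206.2], [374.9, 274.3]]
220 [[379.4, 204.5], [376.1, 274.1]]
250 [[380.7, 202.7], [377.3, 273.9]]
```

>>> send_rows --deltas '[[[0,0,0.02],[0,0,0]],[[0,0,0.014],[0,0,0]],[[0,0,0],[0,0,0]]]'

```text
time_s: 5.45
ee_pos: [601.9, -192.1, 76.5]
ee_rot: [-179.9, -0.0, 85.1]
force: [-0.9, -0.2, -0.2]
gripper_width: 45.4
gripper_force: 0.0
```

>>> send_rows --deltas '[[[0,0,0],[0,0,0]],[[0,0,0],[0,0,0]],[[0,0,0],[0,0,0]],[[0,0,0],[0,0,0]],[[0,0,0],[0,0,0]],[[0,0,0],[0,0,0]]]' --grip 1 --grip_force 5

```text
time_s: 6.05
ee_pos: [602.9, -192.5, 77.9]
ee_rot: [180.0, 0.0, 85.1]
force: [0.7, -0.8, -0.2]
gripper_width: 15.4
gripper_force: 5.0
```

>>> send_rows --deltas '[[[0.001,-0.0196,0],[0,0,0.2]],[[0.001,-0.0196,0],[0,0,0.2]],[[0.001,-0.0196,0],[0,0,0.2]],[[0.001,-0.0196,0],[0,0,0.2]],[[0.001,-0.0196,0],[0,0,0.2]],[[0.001,-0.0196,0],[0,0,0.2]]]'

```text
time_s: 6.65
ee_pos: [548.7, -170.9, 77.9]
ee_rot: [179.9, 0.0, 50.5]
force: [-0.3, -1.5, 0.5]
gripper_width: 15.8
gripper_force: 5.0
```

```bash
python3 go.py 511.7 -105 77 180 0 6; python3 -c "
from h import *
P=state()['ee_pos']-[609.1,-94.5,0]; print(np.hypot(*P[:2]),np.arctan2(-P[0],-P[1])+.138)"
```

```text
t 6.65 pos [ 548.7 -170.9   77.9] rot [179.9   0.   50.5] q [-18.  24. 100.  -0.  56.  21.] F [-0.3 -1.5  0.5] w 15.8
shift/0.5m [ 0.0548 -0.1409  0.0016] turn/.5rad [0.0022 0.     1.554 ] rows>= 6.2
97.43495907856922 0.8069271431914496
```

Excellent tracking; continue 0.75 rad.

>>> send_rows --deltas '[[[0.001,-0.0196,0],[0,0,0.2]],[[0.001,-0.0196,0],[0,0,0.2]],[[0.001,-0.0196,0],[0,0,0.2]],[[0.001,-0.0196,0],[0,0,0.2]],[[0.001,-0.0196,0],[0,0,0.2]],[[0.001,-0.0196,0],[0,0,0.2]],[[0.001,-0.0196,0],[0,0,0.2]],[[0.0005,-0.01,0],[0,0,0.1]],[[0,0,0],[0,0,0]],[[0,0,0],[0,0,0]]]'

```text
time_s: 7.65
ee_pos: [513.1, -107.6, 77.8]
ee_rot: [-180.0, 0.1, 7.9]
force: [-3.9, -0.2, 3.5]
gripper_width: 15.2
gripper_force: 5.0
```

>>> send_rows --deltas '[[[0,0,0],[0,0,0]],[[0,0,0],[0,0,0]],[[0,0,0],[0,0,0]]]' --grip 0.45

```text
time_s: 7.95
ee_pos: [514.4, -107.8, 77.5]
ee_rot: [180.0, -0.0, 7.8]
force: [-0.2, -1.2, 0.1]
gripper_width: 36.5
gripper_force: 0.0
```

>>> send_rows --deltas '[[[0,0,-0.04],[0,0,0]],[[0,0,-0.08],[0,0,0]],[[0,0,-0.08],[0,0,0]],[[0,0,0],[0,0,0]]]'

```text
time_s: 8.35
ee_pos: [517.9, -108.6, 183.2]
ee_rot: [179.8, -0.7, 7.8]
force: [1.1, 0.1, 1.2]
gripper_width: 50.0
gripper_force: 0.0
```

```bash
python3 go.py 619.8 -171.8 160 180 0 97.9; python3 - <<'E'
from h import *
s=grab_frame("scene")[:,:,::-1]; cv2.imwrite("pics/scene4.png",s); P=state()["ee_pos"]
t=grab_frame("top")[:,:,::-1]; cv2.imwrite("pics/top4.png",t)
w=np.hstack([cv2.resize(s[240:340,220:320],(400,400),interpolation=2),cv2.resize(t[200:300,330:430],(400,400),interpolation=2)])
cv2.imwrite("pics/f4.png",w)
for n in C: print(n,proj(n,[[619.8,-171.8,55]]))
E
```

```text
t 8.35 pos [ 517.9 -108.6  183.2] rot [179.8  -0.7   7.8] q [-13.  14.  97.   0.  67.  69.] F [1.1 0.1 1.2] w 50.0
shift/0.5m [0.1843 0.1526 0.0491] turn/.5rad [ 0.0249 -0.0116 -3.1456] rows>= 12.6
scene [[263.37591949 285.97931398]]
top [[377.58530956 238.49943882]]
```

View pics/f4.png

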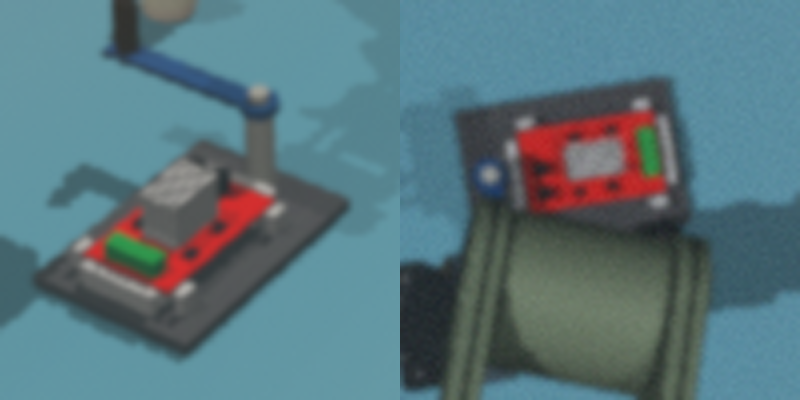

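>>> send_rows --deltas '[[[0.037,0.0305,0],[0,0,0]],[[0.037,0.0305,0],[0,0,0]],[[0.037,0.0305,0],[0,0,0]],[[0.037,0.0305,0],[0,0,0]],[[0.037,0.0305,0],[0,0,0]],[[0,0,0],[0,0,-0.225]],[[0,0,0],[0,0,-0.225]],[[0,0,0],[0,0,-0.225]],[[0,0,0],[0,0,-0.225]],[[0,0,0],[0,0,-0.225]]]' --grip 0.5

```text
time_s: 9.45
ee_pos: [614.9, -170.4, 175.1]
ee_rot: [-179.8, 0.1, 40.3]
force: [0.3, 0.4, 0.8]
gripper_width: 45.8
gripper_force: 0.0
```

>>> send_rows --deltas '[[[0,0,0],[0,0,-0.225]],[[0,0,0],[0,0,-0.225]],[[0,0,0],[0,0,-0.225]],[[0,0,0],[0,0,-0.225]],[[0,0,0],[0,0,-0.225]],[[0,0,0],[0,0,-0.225]],[[0,0,0],[0,0,-0.225]],[[0,0,0],[0,0,-0.225]],[[0,0,0],[0,0,-0.225]],[[0,0,0],[0,0,0]]]'

```text
time_s: 10.45
ee_pos: [615.0, -170.4, 175.3]
ee_rot: [-179.8, -0.1, 98.0]
force: [-0.4, 0.1, -0.7]
gripper_width: 45.7
gripper_force: 0.0
```

```bash
python3 go.py 619.8 -171.8 80 180 0 97.9
```

```text
t 10.45 pos [ 615.  -170.4  175.3] rot [-1.798e+02 -1.000e-01  9.800e+01] q [-17.  25.  83.   0.  73. -25.] F [-0.4  0.1 -0.7] w 45.7
shift/0.5m [-0.0044  0.0099  0.1906] turn/.5rad [-0.007  -0.0034  0.0039] rows>= 2.0
```

>>> send_rows --deltas '[[[-0.0044,0.0099,0.06],[0,0,0]],[[0,0,0.09],[0,0,0]],[[0,0,0.05],[0,0,0]],[[0,0,0],[0,0,0]]]'

```text
time_s: 10.85
ee_pos: [617.3, -171.1, 72.1]
ee_rot: [-179.4, -0.3, 97.9]
force: [-1.3, 1.1, 0.6]
gripper_width: 45.6
gripper_force: 0.0
```

```bash
python3 go.py 619.8 -171.8 46 180 0 97.9; python3 - <<'E'
from h import *
s=grab_frame("scene")[:,:,::-1]; cv2.imwrite("pics/scene5.png",s); P=state()["ee_pos"]
cv2.imwrite("pics/f5.png",cv2.resize(s[225:335,220:320],(500,550),interpolation=2))
for a in(-23,23): print([((proj("scene",P+[a,b,-14])[0]-[220,225])*5).round().tolist() for b in(-16,16)])
E
```

```text
t 10.85 pos [ 617.3 -171.1   72.1] rot [-179.4   -0.3   97.9] q [-17.  30.  90.   0.  61. -24.] F [-1.3  1.1  0.6] w 45.6
shift/0.5m [-0.0024  0.0053  0.0521] turn/.5rad [-0.0205 -0.0095 -0.    ] rows>= 0.5
[[155.0, 289.0], [205.0, 258.0]]
[[227.0, 330.0], [278.0, 298.0]]
```

View pics/f5.png

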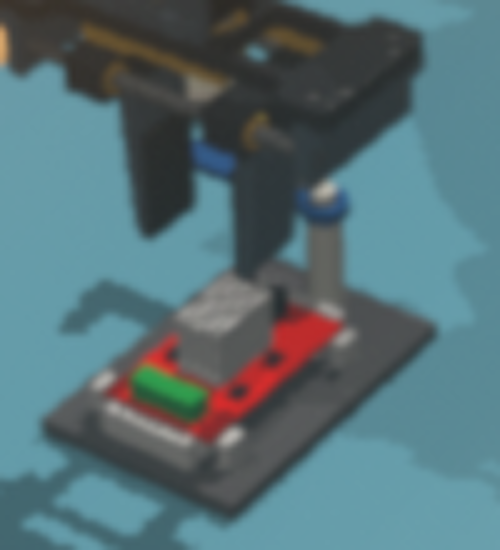

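>>> send_rows --deltas '[[[-0.002,0.004,0.014],[0,0,0]],[[0,0,0.014],[0,0,0]],[[0,0,0],[0,0,0]]]'

```text
time_s: 11.2
ee_pos: [623.2, -172.8, 63.6]
ee_rot: [180.0, -0.0, 98.0]
force: [0.4, 0.3, -0.2]
gripper_width: 45.3
gripper_force: 0.0
```

>>> send_rows --deltas '[[[0,0,0],[0,0,0]],[[0,0,0],[0,0,0]],[[0,0,0],[0,0,0]],[[0,0,0],[0,0,0]]]' --grip 0.8 --grip_force 4

```text
time_s: 11.6
ee_pos: [623.4, -172.9, 64.0]
ee_rot: [180.0, 0.0, 98.0]
force: [0.3, 0.1, -0.1]
gripper_width: 18.7
gripper_force: 0.0
```

>>> send_rows --deltas '[[[0.003,-0.0068,0.016],[0,0,0]],[[0,0,0.016],[0,0,0]],[[0,0,0],[0,0,0]],[[0,0,0],[0,0,0]]]'

```text
time_s: 12.0
ee_pos: [619.3, -171.7, 47.0]
ee_rot: [-179.9, -0.0, 98.0]
force: [0.7, -0.1, -0.8]
gripper_width: 18.0
gripper_force: 0.0
```

>>> send_rows --deltas '[[[0,0,0.004],[0,0,0]],[[0,0,0],[0,0,0]]]'

```text
time_s: 12.2
ee_pos: [619.7, -171.8, 45.5]
ee_rot: [-180.0, -0.0, 98.0]
force: [0.2, 0.6, 0.1]
gripper_width: 18.2
gripper_force: 0.0
```

>>> send_rows --deltas '[[[0,0,0.004],[0,0,0]],[[0,0,0],[0,0,0]]]'

```text
time_s: 12.4
ee_pos: [619.6, -171.8, 43.4]
ee_rot: [-180.0, -0.0, 98.0]
force: [-0.2, -1.2, 0.0]
gripper_width: 18.3
gripper_force: 0.0
```

>>> send_rows --deltas '[[[0,0,0.004],[0,0,0]],[[0,0,0],[0,0,0]]]'

```text
time_s: 12.6
ee_pos: [619.4, -171.8, 41.4]
ee_rot: [-180.0, -0.0, 98.0]
force: [-0.0, 0.5, -0.2]
gripper_width: 17.9
gripper_force: 0.0
```

>>> send_rows --deltas '[[[0,0,0.003],[0,0,0]],[[0,0,0],[0,0,0]]]'

```text
time_s: 12.8
ee_pos: [619.5, -171.8, 39.9]
ee_rot: [-180.0, -0.0, 98.0]
force: [0.0, 0.2, 0.4]
gripper_width: 18.2
gripper_force: 0.0
```

>>> send_rows --deltas '[[[0,0,0.003],[0,0,0]],[[0,0,0],[0,0,0]]]'

```text
time_s: 13.0
ee_pos: [619.9, -171.9, 39.0]
ee_rot: [180.0, 0.0, 98.0]
force: [-0.5, 0.2, 1.4]
gripper_width: 18.0
gripper_force: 1.1
```

>>> send_rows --deltas '[[[0,0,0.003],[0,0,0]],[[0,0,0],[0,0,0]]]'

```text
time_s: 13.2
ee_pos: [619.9, -171.9, 39.0]
ee_rot: [179.9, 0.0, 98.0]
force: [-1.7, 0.7, 9.8]
gripper_width: 18.4
gripper_force: 4.8
```

>>> send_rows --deltas '[[[0,0,-0.02],[0,0,0]],[[0,0,0],[0,0,0]],[[0,0,0],[0,0,0]],[[0,0,0],[0,0,0]]]' --grip 0.5

```text
time_s: 13.6
ee_pos: [619.4, -171.8, 46.7]
ee_rot: [-180.0, -0.0, 98.0]
force: [-0.0, 0.2, -0.2]
gripper_width: 45.3
gripper_force: 0.0
```

>>> send_rows --deltas '[[[0,0,0.02],[0,0,0]],[[0,0,0.02],[0,0,0]],[[0,0,0.012],[0,0,0]],[[0,0,0],[0,0,0]],[[0,0,0],[0,0,0]]]'

```text
time_s: 14.1
ee_pos: [619.6, -171.8, 20.7]
ee_rot: [-180.0, -0.0, 98.0]
force: [0.2, 0.1, -0.9]
gripper_width: 45.4
gripper_force: 0.0
```

>>> send_rows --deltas '[[[0,0,0.008],[0,0,0]],[[0,0,0.004],[0,0,0]],[[0,0,0],[0,0,0]]]'

```text
time_s: 14.4
ee_pos: [619.5, -171.8, 14.9]
ee_rot: [-180.0, -0.0, 98.0]
force: [0.5, 0.2, 1.1]
gripper_width: 45.7
gripper_force: 0.0
```

>>> send_rows --deltas '[[[0,0,0],[0,0,0]],[[0,0,0],[0,0,0]],[[0,0,0],[0,0,0]],[[0,0,0],[0,0,0]],[[0,0,0],[0,0,0]]]' --grip 1 --grip_force 8

```text
time_s: 14.9
ee_pos: [620.1, -171.8, 15.4]
ee_rot: [179.9, 0.0, 98.0]
force: [0.6, -0.0, 0.8]
gripper_width: 23.8
gripper_force: 8.0
```

>>> send_rows --deltas '[[[0,0,0],[0,0,0]],[[0,0,0],[0,0,0]],[[0,0,0],[0,0,0]]]' --grip_force 35

```text
time_s: 15.2
ee_pos: [620.0, -171.8, 15.3]
ee_rot: [180.0, 0.0, 98.0]
force: [2.4, 0.5, 1.6]
gripper_width: 23.8
gripper_force: 35.0
```

>>> send_rows --deltas '[[[0,0,-0.01],[0,0,0]],[[0,0,-0.02],[0,0,0]],[[0,0,-0.03],[0,0,0]],[[0,0,-0.05],[0,0,0]],[[0,0,-0.06],[0,0,0]],[[0,0,-0.06],[0,0,0]],[[0,0,-0.06],[0,0,0]],[[0,0,-0.06],[0,0,0]],[[0,0,-0.06],[0,0,0]],[[0,0,-0.05],[0,0,0]]]'

```text
time_s: 16.2
ee_pos: [619.3, -171.9, 247.5]
ee_rot: [180.0, 0.0, 98.0]
force: [0.5, -0.3, -1.9]
gripper_width: 24.1
gripper_force: 35.0
```

>>> send_rows --deltas '[[[0,0,0],[0,0,0]],[[0,0,0],[0,0,0]],[[0,0,0],[0,0,0]]]'

```text
time_s: 16.5
ee_pos: [618.5, -171.6, 243.0]
ee_rot: [-179.8, -0.1, 98.0]
force: [-0.6, 0.1, -2.7]
gripper_width: 23.9
gripper_force: 35.0
```

```bash
cat > tgt.py <<'E'
from go import *
q=np.load("q.npy"); L=q[6:9]; tilt=q[9]; a=q[5]
RL=Rz(a)@cv2.Rodrigues(np.array([0,-tilt,0.]))[0]
Bp=L+100*RL[:,2]
# board in tool frame at grasp (tool down, yaw 98, rep TCP (620,-171.8,15.3); board (619.8,-171.8,22), yaw .138)
RT0=T.from_euler("xyz",[180,0,98],degrees=True).as_matrix(); RB0=Rz(.138)
RTB=RT0.T@RB0; pTB=RT0.T@(np.array([619.8,-171.8,22])-[620,-171.8,15.3])
RT=RL@RTB.T; pT=Bp-RT@pTB   # treats 30mm as along tool
pTw=Bp-RT@(pTB+[0,0,30])+[0,0,-30] # treats 30mm as world z
rpy=T.from_matrix(RT).as_euler("xyz",degrees=True)
if __name__=="__main__":
    print("board target",Bp.round(1),"tool along",pT.round(1),"tool world",pTw.round(1),"rpy",rpy.round(1))
    delta(pT+50*RL[:,2],rpy)
E
python3 tgt.py
```

```text
board target [532.6 226.2 217.7] tool along [534.8 226.7 211.4] tool world [526.  224.5 210. ] rpy [162.4   0.  104.6]
t 16.5 pos [ 618.5 -171.6  243. ] rot [-1.798e+02 -1.000e-01  9.800e+01] q [-17.  23.  75.   0.  81. -25.] F [-0.6  0.1 -2.7] w 23.9
shift/0.5m [ 0.8088 -0.0848 -0.0304] turn/.5rad [-0.6209  0.0304 -0.2281] rows>= 8.5
```

>>> send_rows --deltas '[[[0.04,-0.004,0],[0,0,0]],[[0.08,-0.0085,-0.003],[0,0,0]],[[0.08,-0.0085,-0.003],[0,0,0]],[[0.08,-0.0085,-0.003],[0,0,0]],[[0.08,-0.0085,-0.003],[0,0,0]],[[0.08,-0.0085,-0.003],[0,0,0]],[[0.08,-0.0085,-0.003],[0,0,0]],[[0.08,-0.0085,-0.003],[0,0,0]],[[0.08,-0.0085,-0.003],[0,0,0]],[[0.07,-0.0085,-0.003],[0,0,0]]]'

```text
time_s: 17.5
ee_pos: [525.3, 196.2, 257.4]
ee_rot: [-179.8, -0.0, 98.1]
force: [1.2, -0.5, -1.5]
gripper_width: 23.9
gripper_force: 35.0
```

>>> send_rows --deltas '[[[0.05,0,0],[-0.1,0.005,-0.038]],[[0,0,0],[-0.104,0.005,-0.038]],[[0,0,0],[-0.104,0.005,-0.038]],[[0,0,0],[-0.104,0.005,-0.038]],[[0,0,0],[-0.104,0.005,-0.038]],[[0,0,0],[-0.104,0.005,-0.038]],[[0,0,0],[0,0,0]],[[0,0,0],[0,0,0]]]'

```text
time_s: 18.3
ee_pos: [522.9, 218.8, 257.9]
ee_rot: [162.4, 0.1, 104.6]
force: [1.0, -0.3, -1.7]
gripper_width: 23.7
gripper_force: 35.0
```

```bash
python3 tgt.py; python3 - <<'E'
from tgt import *
s=state(); RT=T.from_euler("xyz",s["ee_rot"],degrees=True).as_matrix(); p=s["ee_pos"]
bA=p+RT@pTB; bW=p+[0,0,30]+RT@(pTB+[0,0,30]); bR=RT@RTB
print("board est along",bA.round(1),"world",bW.round(1))
for n in C:
    im=grab_frame(n); cv2.imwrite(f"pics/{n}6.png",im[:,:,::-1]); b=q[11:13] if n=="scene" else q[13:15]
    c=np.array([[30,50,0],[30,-50,0],[-30,-50,0],[-30,50,0]])@bR.T
    for nm,o in(("A",bA),("W",bW)): print(n,nm,(proj(n,c+o)+b).round(1).tolist())
    for l in("board","sink"):
        for d in trace(n,l)[:2]: 
            ys,xs=np.nonzero(d["pixels"]); print(l,round(d["p"],2),np.round(d["bbox"],1),"c",xs.mean().round(1),ys.mean().round(1))
    # red pixels
    r=im.astype(int); m=((r[:,:,0]>110)&(r[:,:,1]<70)&(r[:,:,2]<70)).astype(np.uint8)
    k,lab,st,ce=cv2.connectedComponentsWithStats(m)
    for i in np.argsort(-st[1:,4])[:3]+1: print("red",st[i],ce[i].round(1))
E
```

```text
board target [532.6 226.2 217.7] tool along [534.8 226.7 211.4] tool world [526.  224.5 210. ] rpy [162.4   0.  104.6]
t 18.3 pos [522.9 218.8 257.9] rot [1.624e+02 1.000e-01 1.046e+02] q [23.  6. 99. -3. 57. 10.] F [ 1.  -0.3 -1.7] w 23.7
shift/0.5m [ 0.0094 -0.0025 -0.0032] turn/.5rad [0.0014 0.0035 0.0014] rows>= 0.1
board est along [520.8 218.3 264.3] world [529.6 220.5 265.7]
scene A [[360.2, 128.1], [344.3, 141.9], [323.4, 144.4], [340.0, 130.8]]
scene W [[363.5, 128.2], [347.6, 142.0], [326.6, 144.6], [343.1, 130.9]]
board 0.77 [326.3 122.1  33.5  22.7] c 340.5 134.0
board 0.54 [327.9 184.3  60.7  59.5] c 360.0 216.8
sink 0.86 [325.9 122.1  32.2  23. ] c 339.7 134.4
sink 0.21 [344.9 183.1  32.6  38.7] c 362.4 200.5
red [341 127  18  14  75] [349.7 132.5]
red [259 214   5   7  25] [260.5 217.1]
red [325 142   4   1   4] [326.5 142. ]
top A [[206.3, 271.6], [245.8, 260.1], [253.2, 282.7], [214.1, 294.1]]
top W [[205.2, 268.0], [244.8, 256.5], [252.1, 279.2], [213.0, 290.5]]
board 0.74 [211.3 261.3  39.6  25.7] c 238.3 272.8
sink 0.68 [210.6 261.2  44.9  25.8] c 240.5 273.1
sink 0.28 [287.1 176.7  17.6  18.3] c 295.1 185.1
red [234 262  12   9  63] [239.6 265.2]
red [210 268  14   8  56] [216.1 271.6]
red [242 276   6   9  24] [243.4 281.5]
```

>>> send_rows --deltas '[[[0.009,-0.005,0.02],[0,0,0]],[[0,0,0.03],[0,0,0]],[[0,0,0.03],[0,0,0]],[[0,0,0.017],[0,0,0]],[[0,0,0],[0,0,0]],[[0,0,0],[0,0,0]],[[0,0,0],[0,0,0]],[[0,0,0],[0,0,0]]]'

```text
time_s: 19.4
ee_pos: [535.2, 226.1, 212.5]
ee_rot: [162.1, 0.1, 104.6]
force: [-0.5, 0.6, -2.8]
gripper_width: 23.7
gripper_force: 35.0
```

```bash
python3 tgt.py; python3 - <<'E'
from tgt import *
s=state(); RT=T.from_euler("xyz",s["ee_rot"],degrees=True).as_matrix(); p=s["ee_pos"]
bA=p+RT@pTB; bR=RT@RTB; print("in lens",(RL.T@(bA-L)).round(1))
# soft-red render fit: board outline (top face, 3 mm) vs redness, unoccluded red only pulls
obs={}
for n in C:
    im=grab_frame(n).astype(int); cv2.imwrite(f"pics/{n}7.png",im[:,:,::-1])
    red=im[:,:,0]-im[:,:,1:].max(2); b=q[11:13] if n=="scene" else q[13:15]
    P=proj(n,np.array([[30,50,3],[30,-50,3],[-30,-50,3],[-30,50,3]])@bR.T+bA)+b
    print(n,"pred",P.round(1).tolist())
    x0,y0=(P.min(0)-8).astype(int); x1,y1=(P.max(0)+8).astype(int)
    m=red>50; sub=np.zeros_like(m); sub[y0:y1,x0:x1]=m[y0:y1,x0:x1]
    ys,xs=np.nonzero(sub); pts=np.c_[xs,ys].astype(np.float32); print("red n",len(pts),"rect",cv2.boxPoints(cv2.minAreaRect(pts)).round(1).tolist())
    for d in trace(n,"board")[:1]: print("trace",round(d["p"],2),np.round(d["bbox"],1))
    for d in trace(n,"sink")[:1]: print("sink",round(d["p"],2),np.round(d["bbox"],1))
E
```

```text
board target [532.6 226.2 217.7] tool along [534.8 226.7 211.4] tool world [526.  224.5 210. ] rpy [162.4   0.  104.6]
t 19.4 pos [535.2 226.1 212.5] rot [1.621e+02 1.000e-01 1.046e+02] q [ 23.   9. 102.  -4.  51.  11.] F [-0.5  0.6 -2.8] w 23.7
shift/0.5m [ 0.0012 -0.0007 -0.098 ] turn/.5rad [0.0091 0.0036 0.001 ] rows>= 1.0
in lens [  0.6  -0.7 101. ]
scene pred [[364.6, 143.7], [349.0, 158.0], [328.4, 160.3], [344.6, 146.1]]
red n 867 rect [[320.0, 135.0], [371.0, 135.0], [371.0, 167.0], [320.0, 167.0]]
trace 0.57 [332.3 138.4  31.4  22.9]
sink 0.79 [332.6 138.3  32.2  25.3]
top pred [[207.2, 267.5], [245.4, 256.4], [252.5, 278.3], [214.7, 289.3]]
red n 218 rect [[210.10000610351562, 266.8999938964844], [245.3000030517578, 256.6000061035156], [251.60000610351562, 278.0], [216.3000030517578, 288.20001220703125]]
trace 0.9 [210.  260.4  43.6  24. ]
sink 0.6 [206.9 257.2  47.9  28.1][ WARN:0@1.967] global loadsave.cpp:1063 imwrite_ Unsupported depth image for selected encoder is fallbacked to CV_8U.
```

>>> send_rows --deltas '[[[0.001,0,0],[0,0,0]],[[0,0,0],[0,0,0]],[[0,0,0],[0,0,0]],[[0,0,0],[0,0,0]],[[0,0,0],[0,0,0]],[[0,0,0],[0,0,0]],[[0,0,0],[0,0,0]]]'

```text
time_s: 20.4
ee_pos: [534.8, 226.5, 211.7]
ee_rot: [162.2, 0.1, 104.6]
force: [-0.1, -0.1, -1.4]
gripper_width: 23.9
gripper_force: 35.0
```

```bash
python3 -c "
from workcell import *
s=state(); print(s['qvel'].round(2),s['gripper_force']); print(job_done())"
```

```text
[-0.04 -0.05  0.01 -0.08  0.07  0.15] 34.999603629112244
the job is handed in; nothing more can be done
None
```

I handed the job in at about 20 s; no verdict was returned. The hold-down arm is swung about 1.5 rad aside, and the red module is held still, its underside about 100 mm from the lens and within a few mm of centre by my estimate. Contact showed the fingertips about 30 mm further back along the tool than specified, and I corrected for that.

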